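# Steer a long tube rack past a post into its parking bay

## Task

Push the long tube rack across the bench, angling it past the steel post, into the open mouth of the aluminium parking bay until its leading end is home against the bay's end wall and it lies straight in the bay. Only push it, at one end or the other, with the outside of the fingers, sliding it upright on the bench and never gripping or lifting it. Leave the jar, beaker, slide box and calculator where they are.

Things in the scene. Friction and masses are not known exactly. Their poses are not given: they have to be found in the camera images.
- rack: The long white single-row tube rack, a loose solid bar 180 mm long (its x), 36 mm wide (its y) and 34 mm high, about 0.25 kg; five short lilac tube caps stick up 8 mm more from its top (moulded fast, part of the rack). It slides on its flat underside. Origin: centre of the underside. Either end may lead into the bay.
- bay: Fixed low three-sided aluminium fence on the bench, no floor; walls 10 mm thick, 30 mm high. Origin: on the bench, middle of the open mouth; x points into the bay, y across, +y side nearer the robot. Inner side faces at y = +44 and -44 mm, end wall's at x = 150 mm; rounded wall tips reach x = -5 mm. When home the rack's centre is at x = 60 mm and 30 mm of it sticks out.
- post: Fixed upright steel stub post, 30 mm in diameter, 50 mm high, standing 90 to 100 mm outside the bay's mouth within 6 mm of the bay's middle line, so the rack cannot run in straight beside it but must pass slantwise. Origin: centre of its foot.
- jar: Bystander: small closed jar, 48 mm in diameter, 68 mm high. Origin: centre of its foot.
- beaker: Bystander: small glass beaker, 56 mm across the rim, 65 mm high. Origin: centre of its foot.
- slidebox: Bystander: flat blue slide box, 85 x 60 x 30 mm high. Origin: centre of its underside.
- calculator: Bystander: black desk calculator, 140 x 80 x 16 mm high. Origin: centre of its underside.
Things that resemble listed ones, but are neither listed nor needed, are in the scene too. There is more than one size of the bay; the job needs the smaller.

How it is judged (in metres and radians):
At the end, for the whole second after the job is handed in: The rack stands flat and at rest on the bench between the bay's side walls, its leading end within about 8 mm of the bay's end wall, its length within 0.10 rad (6 degrees) of the bay's length (x of rack in the frame of bay between 0.052 and 0.066 m and y of rack in the frame of bay between -0.032 and 0.032 m and angle between the x axis of rack and the x axis of bay, either way round below 0.1 rad and angle between rack's own z axis and vertical below 0.05 rad and height (world z) of rack below 0.005 m and linear speed of rack below 0.01 m/s); the robot touches nothing.
It fails at once if the rack is lifted off the bench (height (world z) of rack above 0.01 m).
It fails at once if the rack is tipped (angle between rack's own z axis and vertical above 0.2 rad).
It fails at once if the rack is gripped (the fingers load it with over 38 N while neither bay nor post holds it back) (contact force between the fingers and rack above 38 N and contact force between rack and bay below 0.5 N and contact force between rack and post below 0.5 N).
It fails at once if a bystander is moved by more than 20 mm (distance of any of jar, beaker, slidebox, calculator from where it was at the start of the episode above 0.02 m).
It also fails if it takes over 67 s, if anything falls off the work surface, if the arm or the gripper's body presses on something with over 40 N, if the wrist force passes 120 N, or if a joint passes its speed limit or range.

## Robot

A 6-joint arm with a two-finger parallel gripper is mounted at the origin on the work surface. World frame = base frame: x ahead of the robot, y to its left, z up, the work surface at z = 0. Lengths are in m, angles in degrees, forces in N, time in s.
With the tool pointing down it reaches from about 0.4 to 0.825 m from the base axis. Payload 7 kg.
Tool frame: the origin (TCP) lies midway between the tips of the shut fingers; the grasp point (between the pads) lies ctrl.tcp_to_grasp behind it (ctrl.tcp_to_grasp is the distance from the TCP to the grasp point, in m); y points along the fingers, z is the direction in which the jaws open and shut, and the axes are right-handed (so a half turn about y gives the same grasp; the last joint's range is limited). The gripper opens to 88 mm and grips with 3 to 60 N. Pads are 19 mm wide; open, the fingers measure 130 mm over their backs; the gripper's body (78 mm by 193 mm) begins 47 mm behind the grasp point.
Start: joints at [89.273, 20.546, 0.682, 0, -70.136, -16.507], TCP at [0.2, 0.645, 0.227] pointing down, gripper open.
Joint ranges: [-176.03, 176.03], [-82.01, 121.73], [-58.28, 71.71], [-173.87, 95.51], [-174.79, -0.11], [-173.66, 173.66]. Speed limits (degrees/s): [136.94, 136.94, 172.46, 180, 180, 180].

## Interface

Orientations are given as [roll, pitch, yaw] about the fixed x, y, z axes, in that order (R = Rz(yaw) Ry(pitch) Rx(roll)).
In Python, from plant import ctrl, snapshot, silhouettes gives the robot as it stands.
- The arm moves only by the shell command python3 -m pendant 'ROWS'. ROWS is JSON, a list that holds one entry, the list of rows, each a list of 7 numbers: the shift along the tool's x, y, z in cm, then the turn, a rotation vector about the tool's x, y, z in degrees, then the opening, from 0 (shut) to 1 (fully open). In form: [[[x, y, z, rx, ry, rz, hand], ...]]. A call has 1 to 12 rows; each row shifts and turns the commanded pose from where the row before left it, along the tool's axes as they then stand; what a row does not reach is not made up. A row lasts 1/12 s, in which the tool goes at most 41.7 mm and 7.16 degrees, less where a joint would pass 70% of its speed; a pose out of reach is approached as far as the arm can. A call with a gripper value outside its range is refused whole. The fingers move at their own pace and stop on an object; the grip force is fixed at half the most. Time passes only in rows, so rows that do not move let the fingers close. It gives the time, the measured TCP pose, the force and the opening at its end, in the units of the state.
- ctrl.get_obs(): the state, without advancing time (a new reading comes with each control period).
- snapshot(name): name is "scene" or "top"; returns a dict with "image" (420x560x3 uint8, red, green, blue), "camera_matrix" (3x3 intrinsics, pixels), "dist_coeffs" ([k1, k2, p1, p2, k3] as OpenCV has them; the pictures are not rectified), "eye" and "orientation" of the camera in the world. Camera axes: x right, y down, z forward; pixel columns grow to the right and rows downward; lengths in m; the calibration is good to about 2 mm. A picture is of the moment at which its call begins. There is no depth.
- ctrl.close_job(): hands the job in, once; it reports no verdict.
Trained networks look in a picture, given as the dict that the camera call returned (one of the last four; its "shot" number tells which), for a name from the list of things; names that differ only in an ending like _2 or _b are one class to them, and where a whole thing is asked for, a point or a joint stands for the part that bears it (a point fixed in the world has none). Each returns a list of dicts, best first, with "confidence" (0 to 1); they miss things now and then, are a little off and sometimes report something else, mostly with a low value. They report only what shows in the picture. A call takes as long as a camera call. They do not tell look-alikes from the thing itself.
- silhouettes(picture, thing): "mask" (420x560 bool, what is visible of it) and "bbox" ([left, top, width, height] in pixels, round what is visible of it).
The state is a dict: "clock": time; "joint_pos": joint angles; "qvel": joint speeds; "tau": joint torques, N m; "tool_pos": TCP position; "orientation": TCP orientation; "force": force on the tool from outside, world axes, zero at the start; "moment": the same for the moment, N m; "opening": finger opening in m.
Only numpy, scipy, OpenCV 4.12 (cv2) and the standard library are available. Lean on these libraries where they do the work, as an engineer would, in place of code of your own. Each camera call takes 0.05 s, during which the arm holds its last target.

## Working session

There is one attempt and no reset: what is moved stays moved. The work goes in short steps, Python scripts to look and compute and a shell command to move; the robot and the scene stay as the last step left them, time stands still between calls to the robot, and variables do not carry over. Pictures are saved under pics/ and viewed, and the job is handed in when it is done.

```bash
ls; mkdir -p pics
python3 - <<'E'
from plant import ctrl, snapshot, silhouettes
import cv2
print(ctrl.get_obs(), ctrl.tcp_to_grasp)
for n in ("scene","top"):
    s=snapshot(n)
    cv2.imwrite(f"pics/{n}0.png",s["image"][:,:,::-1])
    print(n,s["camera_matrix"],s["dist_coeffs"],s["eye"],s["orientation"])
    for t in ("rack","bay","post","jar","beaker","slidebox","calculator"):
        print(t,[(round(d["confidence"],2),d["bbox"]) for d in silhouettes(s,t)])
E
```

```text
pics
{'clock': 0.0, 'joint_pos': array([ 8.92707958e+01,  2.05887478e+01,  6.34828640e-01, -2.13882652e-02,
       -7.01354309e+01, -1.65059091e+01]), 'qvel': array([-0.05231141, -0.06387436, -0.02615099,  0.03454956,  0.08611998,
        0.00618145]), 'tau': array([ 9.52384798e-04, -5.82716453e+01,  2.93057477e+01,  6.99715421e+00,
        7.24798796e-03, -1.64380212e-04]), 'tool_pos': array([0.19988223, 0.6442206 , 0.22565704]), 'orientation': array([-8.99086189e+01,  6.11019243e-03,  1.62757608e+02]), 'force': array([ 0.57512209, -0.36511535,  0.24287739]), 'moment': array([ 0.04018452,  0.0203147 , -0.00350274]), 'opening': 0.08741060428837102} 0.0188
scene [[498.69891194   0.         278.98164179]
 [  0.         498.69891194 210.99376366]
 [  0.           0.           1.        ]] [-0.15052727  0.          0.          0.          0.        ] [1.28197981 0.08813433 0.94044409] [-142.09698982    0.35185679  100.89687501]
rack [(0.79, [235.0, 167.8, 59.1, 55.6])]
bay [(0.94, [163.3, 235.1, 117.6, 89.8])]
post [(0.57, [294.4, 219.8, 9.1, 21.0])]
jar [(0.8, [305.2, 264.9, 24.8, 37.0])]
beaker [(0.8, [428.0, 163.6, 24.0, 35.0])]
slidebox [(0.62, [346.7, 145.1, 31.9, 35.5])]
calculator [(0.56, [107.8, 189.0, 51.3, 45.4])]
top [[398.6705631    0.         279.64612863]
 [  0.         398.6705631  208.11227729]
 [  0.           0.           1.        ]] [-0.07001732  0.          0.          0.          0.        ] [ 0.42947616 -0.06435719  1.03962929] [-172.70583227    0.99592376  -91.5446575 ]
rack []
bay [(0.67, [161.2, 164.5, 61.1, 48.1]), (0.62, [265.6, 93.0, 85.3, 66.8])]
post [(0.63, [253.6, 179.5, 11.5, 11.2])]
jar [(0.81, [224.2, 122.3, 22.3, 23.0])]
beaker [(0.59, [120.7, 251.6, 28.8, 26.9])]
slidebox [(0.69, [199.4, 266.4, 31.2, 35.8]), (0.47, [269.0, 194.2, 64.6, 48.5])]
calculator [(0.91, [395.7, 152.9, 36.0, 53.7])]
```

View pics/scene0.png

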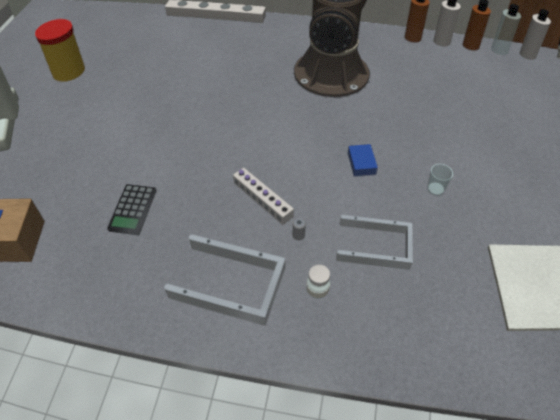

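View pics/top0.png

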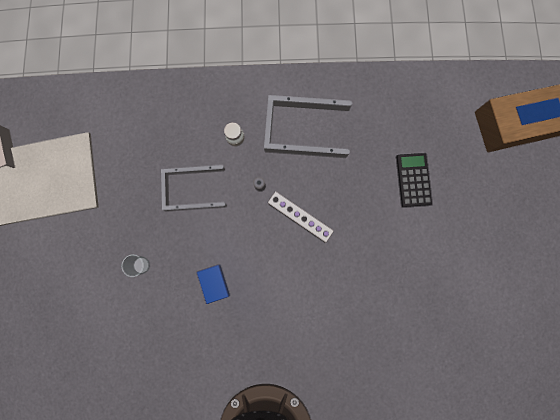

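```bash
cat > h.py <<'E'
import numpy as np, cv2
from scipy.spatial.transform import Rotation as R
def ray(s,px):
    p=cv2.undistortPoints(np.array(px,float).reshape(-1,1,2),s["camera_matrix"],s["dist_coeffs"]).reshape(-1,2)
    d=np.c_[p,np.ones(len(p))]
    return d@R.from_euler('xyz',s["orientation"],degrees=True).as_matrix().T
def w(s,px,z):
    d=ray(s,px); e=np.array(s["eye"]); t=(z-e[2])/d[:,2]; return (e+d*t[:,None])[:,:2]
def proj(s,P):
    Rm=R.from_euler('xyz',s["orientation"],degrees=True).as_matrix().T
    q,_=cv2.projectPoints(np.array(P,float).reshape(-1,1,3),cv2.Rodrigues(Rm)[0],-Rm@np.array(s["eye"]),s["camera_matrix"],s["dist_coeffs"]); return q.reshape(-1,2)
def crop(s,x0,y0,x1,y1,f,name,polys=()):
    im=cv2.resize(s["image"][y0:y1,x0:x1,::-1],None,fx=f,fy=f,interpolation=cv2.INTER_CUBIC)
    for p,c in polys:
        q=((proj(s,p)-[x0,y0]+.5)*f).astype(int); cv2.polylines(im,[q],True,c,1)
    cv2.imwrite(name,im)
def rect(c,yaw,x0,x1,y0,y1,z):
    a=np.radians(yaw); M=np.array([[np.cos(a),-np.sin(a)],[np.sin(a),np.cos(a)]])
    P=np.array([[x0,y0],[x1,y0],[x1,y1],[x0,y1]])@M.T+c
    return np.c_[P,np.full(4,z)]
E
python3 - <<'E'
from h import *
from plant import ctrl, snapshot, silhouettes
s=snapshot("top")
crop(s,150,120,350,260,4,"pics/c1.png")
for t in ("post","jar","beaker","slidebox","calculator"):
    for d in silhouettes(s,t)[:1]:
        m=np.argwhere(d["mask"]).mean(0)[::-1]; print(t,m,w(s,m,{"post":.035,"jar":.045,"beaker":.04,"slidebox":.03,"calculator":.016}[t]))
E
```

```text
post [258.5974026  184.29220779] [[0.62163767 0.00192877]]
jar [233.7253886  134.52072539] [[0.75283751 0.06324739]]
beaker [134.42764579 265.17926566] [[0.42331197 0.32017215]]
slidebox [212.90189125 283.40070922] [[0.37348576 0.12242467]]
calculator [413.85968948 180.24381829] [[ 0.62424919 -0.40349128]]
```

View pics/c1.png

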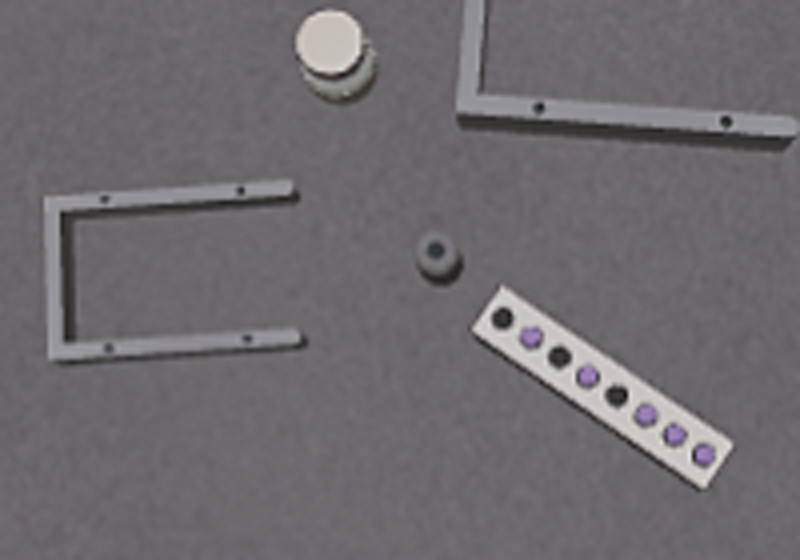

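Run:
```python
from h import *
from plant import ctrl, snapshot, silhouettes
s=snapshot("top")
f=lambda L,z:w(s,(np.array(L)/4-.5*0+[150,120]-.375),z)
b=f([(45,199),(50,360),(297,187),(303,338)],.03); print(b, np.linalg.norm(b[0]-b[1]))
r=f([(503,287),(733,442),(705,488),(472,330)],.034);print(r,np.linalg.norm(r-np.roll(r,-1,0),axis=1))
c=r.mean(0); v=(r[0]+r[3]-r[1]-r[2]); yaw=np.degrees(np.arctan2(v[1],v[0])); print("rack",c,yaw)
xd=(b[0]-b[2]+b[1]-b[3]); yb=np.degrees(np.arctan2(xd[1],xd[0])); u=xd/np.linalg.norm(xd)
mouth=(b[0]+b[1])/2-u*.160; print("bay",mouth,yb, (b[2]+b[3])/2+u*.005)
p=f([(436,251)],.05)[0]; print("post",p)
M=np.array([[u[0],u[1]],[-u[1],u[0]]])
print("in bay: post",M@(p-mouth),"rack",M@(c-mouth),yaw-yb)
G=(0,255,0)
crop(s,150,120,350,260,4,"pics/c2.png",[(rect(c,yaw,-.09,.09,-.018,.018,.034),G),(rect(mouth,yb,-.005,.15,-.044,.044,.03),G),(rect(mouth,yb,-.005,.16,-.054,.054,.03),G),(np.c_[p+.015*np.c_[np.cos(np.arange(20)*.314),np.sin(np.arange(20)*.314)],np.full(20,.05)],G)])
s2=snapshot("scene")
crop(s2,220,150,420,300,4,"pics/c3.png",[(rect(c,yaw,-.09,.09,-.018,.018,.034),G),(rect(mouth,yb,-.005,.15,-.044,.044,.03),G),(rect(mouth,yb,-.005,.16,-.054,.054,.03),G),(np.c_[p+.015*np.c_[np.cos(np.arange(20)*.314),np.sin(np.arange(20)*.314)],np.full(20,.05)],G)])
```

```text
[[0.67043393 0.25780825]
 [0.5640724  0.2531109 ]
 [0.67276318 0.09173863]
 [0.57353086 0.08866372]] 0.10646520402517212
[[ 0.60210625 -0.0405931 ]
 [ 0.49874081 -0.18312272]
 [ 0.47031014 -0.16428977]
 [ 0.57492043 -0.02012299]] [0.17606564 0.03410253 0.1781218  0.03403079]
rack [ 0.53651941 -0.10203215] 54.042062166727575
bay [0.62295586 0.09556123] 92.04255849234208 [0.62296881 0.095198  ]
post [0.62369099 0.00077176]
in bay: post [-0.09475545  0.0026438 ] rack [-0.19438708  0.09342412] -38.000496325614506
```

View pics/c2.png

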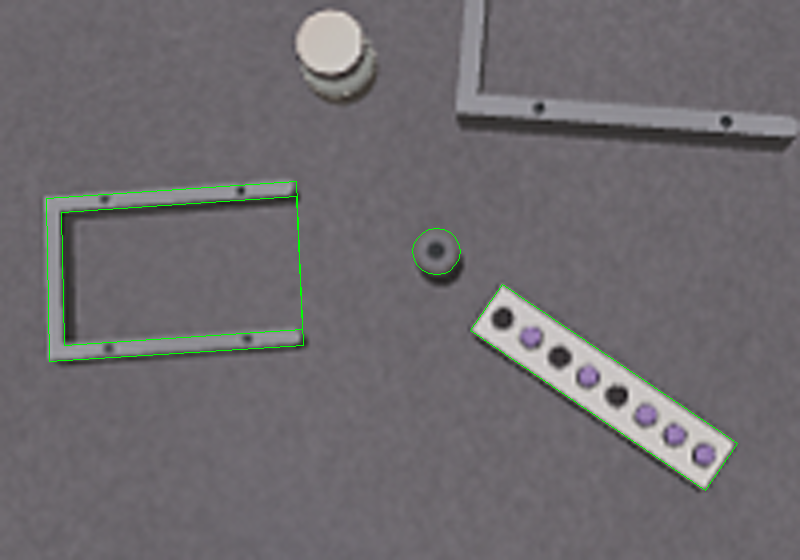

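View pics/c3.png

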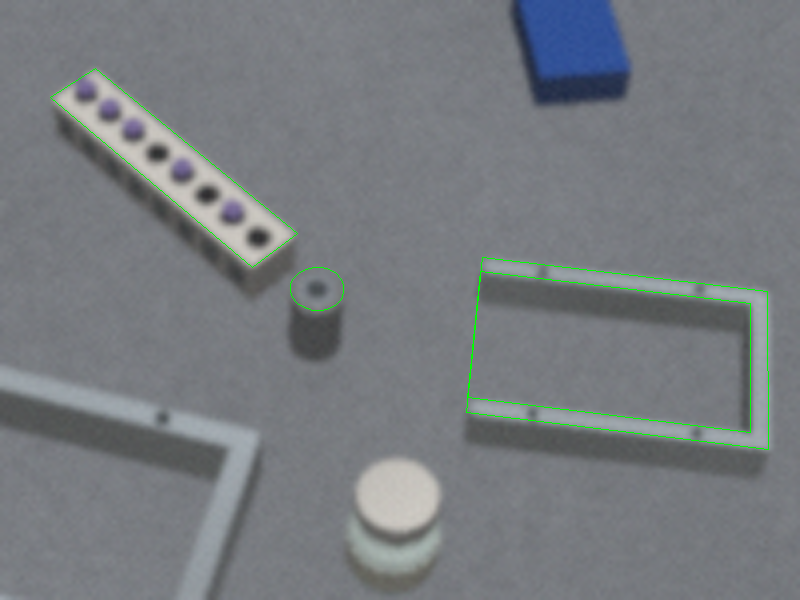

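```bash
python3 -m pendant '[[[0,0,3.5,0,0,0,0],[0,0,3.5,0,0,0,0],[0,0,3.5,0,0,0,0],[0,0,3.5,0,0,0,0],[0,0,3.5,0,0,0,0],[-3.9,0,0.15,0,4.5,0,0],[-3.9,0,0.15,0,4.5,0,0],[-3.9,0,0.15,0,4.5,0,0],[-3.9,0,0.15,0,4.5,0,0],[-3.9,0,0.15,0,4.5,0,0],[-3.9,0,0.15,0,4.5,0,0],[-3.9,0,0.15,0,4.5,0,0]]]'
python3 -m pendant '[[[-3.9,0,0.15,0,4.5,0,0],[-3.9,0,0.15,0,4.5,0,0],[-3.9,0,0.15,0,4.5,0,0],[-3.9,0,0.15,0,4.5,0,0],[-3.9,0,0.15,0,4.5,0,0],[-3.9,0,0.15,0,4.5,0,0],[-3.9,0,0.15,0,4.5,0,0],[-3.9,0,0.15,0,4.5,0,0],[-3.9,0,0.15,0,4.5,0,0],[-3.9,0,0.15,0,4.5,0,0],[-3.9,0,0.15,0,4.5,0,0],[-3.9,0,0.15,0,4.5,0,0]]]'
```

```text
clock: 2.2
tool_pos: [0.376, 0.3297, 0.2268]
orientation: [-90.0, -0.0, 131.1]
force: [1.5, 0.2, 0.2]
opening: 0.0133
clock: 3.2
tool_pos: [0.4861, -0.1084, 0.2268]
orientation: [-90.0, -0.0, 77.0]
force: [1.5, -0.4, -0.4]
opening: 0.0002
```

```bash
cat >> h.py <<'E'
O=np.array([.62296,.09556]); YB=92.04
def b2w(p): a=np.radians(YB); return O+np.array([[np.cos(a),-np.sin(a)],[np.sin(a),np.cos(a)]])@np.array(p)
def w2b(p): a=np.radians(YB); return np.array([[np.cos(a),np.sin(a)],[-np.sin(a),np.cos(a)]])@(np.array(p)-O)
def to(ctrl,p,z,psi):
    o=ctrl.get_obs(); t=o["tool_pos"]; y=o["orientation"][2]; a=np.radians(y)
    d=np.array(p)-t[:2]; print("tool shift cm x,y,z:",np.round(100*np.array([d@[np.cos(a),np.sin(a)],t[2]-z,d@[-np.sin(a),np.cos(a)]]),2),"ry",round(y-psi,2))
def rackpose(s):
    """white top-face fit: rack rect from threshold in crop near silhouettes"""
E
python3 -c "
from h import *
from plant import ctrl
to(ctrl,(.4511,-.1363),.012,54)"
```

```text
tool shift cm x,y,z: [-3.5  21.48  2.79] ry 23.05
```

```bash
python3 -m pendant '[[[-1.75,0,1.4,0,0,0,0],[-1.75,0,1.4,0,0,0,0],[0,3.5,0,0,5.76,0,0],[0,3.5,0,0,5.76,0,0],[0,3.5,0,0,5.76,0,0],[0,3.5,0,0,5.76,0,0],[0,3,0,0,0,0,0],[0,3,0,0,0,0,0],[0,1.5,0,0,0,0,0],[0,0,0,0,0,0,0]]]'
python3 - <<'E'
from h import *
from plant import ctrl, snapshot
to(ctrl,(.4511,-.1363),.012,54)
s=snapshot("top"); crop(s,200,120,400,270,4,"pics/c4.png")
s=snapshot("scene"); crop(s,180,120,380,270,4,"pics/c5.png")
E
```

```text
clock: 4.03
tool_pos: [0.4488, -0.1347, 0.0086]
orientation: [-89.7, 0.2, 54.2]
force: [0.7, 0.4, 0.2]
opening: 0.0002
tool shift cm x,y,z: [ 0.   -0.34 -0.28] ry 0.19
```

View pics/c4.png

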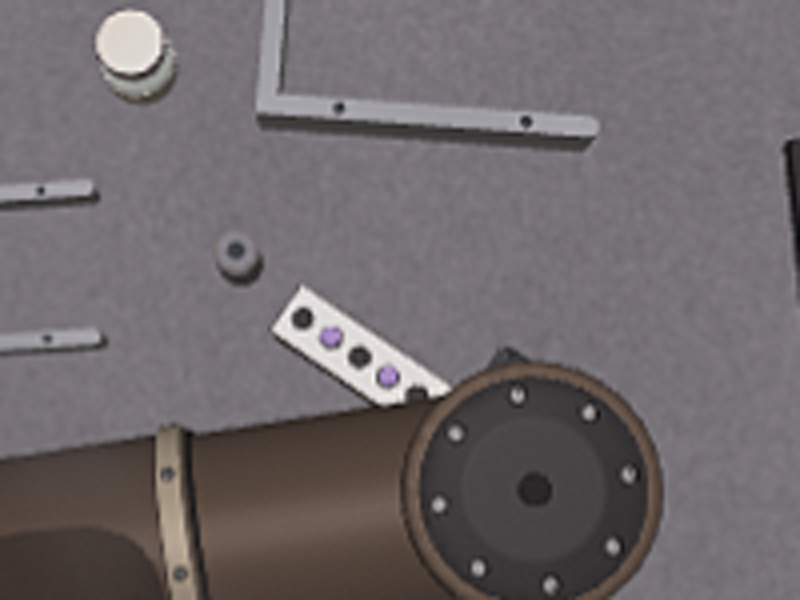

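View pics/c5.png

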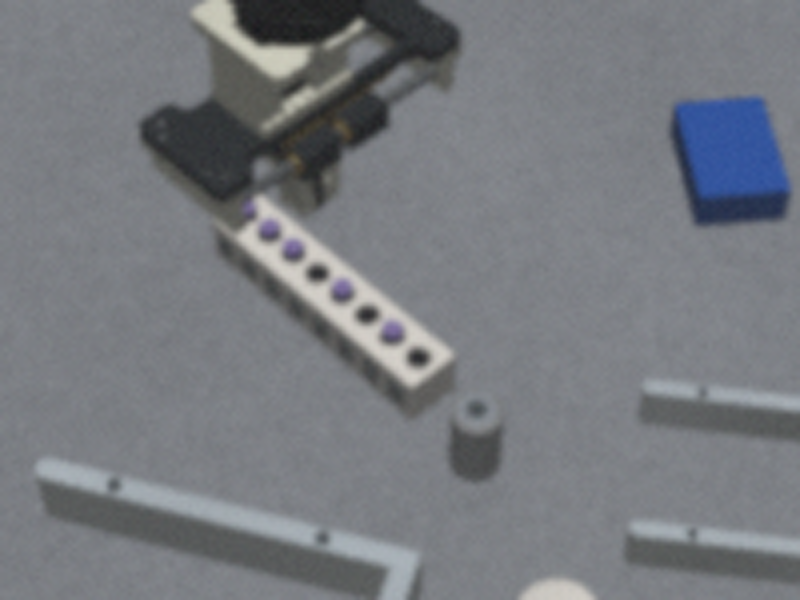

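```bash
python3 -m pendant '[[[0,-0.3,-0.6,0,0,0,0],[0,0,-0.6,0,0,0,0],[0,0,-0.5,0,0,0,0],[0,0,-0.5,0,0,0,0],[0,0,-0.5,0,0,0,0],[0,0,-0.5,0,0,0,0],[0,0,-0.5,0,0,0,0],[0,0,-0.3,0,0,0,0],[0,0,0,0,0,0,0]]]'
python3 - <<'E'
from h import *
from plant import ctrl, snapshot
s=snapshot("scene"); crop(s,200,120,350,240,5,"pics/c6.png")
print(w2b(ctrl.get_obs()["tool_pos"][:2]))
E
```

```text
clock: 4.88
tool_pos: [0.4843, -0.1583, 0.0144]
orientation: [-90.0, -0.0, 54.2]
force: [-0.3, -0.0, -0.3]
opening: 0.0005
[-0.24855976  0.14789134]
```

View pics/c6.png

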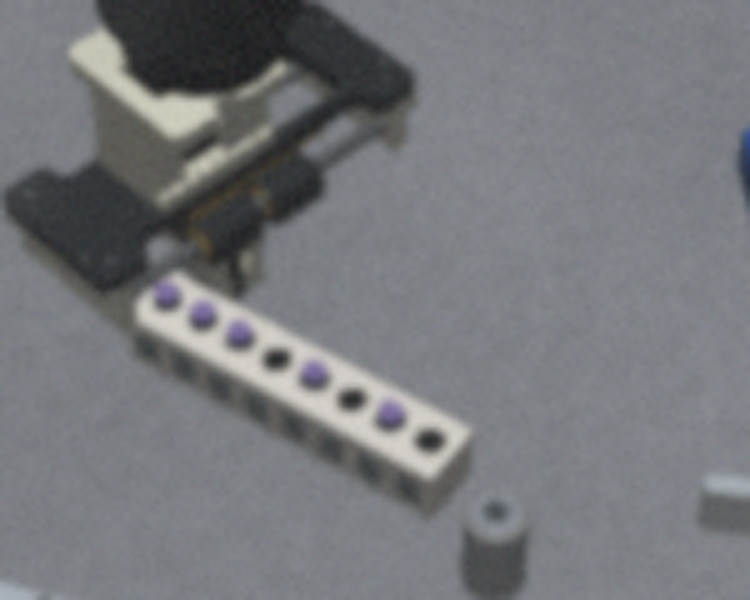

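```bash
cat >> h.py <<'E'
def rackpose(s,lead,png=None,thr=175):
    im=s["image"].astype(int)
    m=((im.min(2)>thr)&(im.max(2)-im.min(2)<40)).astype(np.uint8)
    m=cv2.morphologyEx(m,cv2.MORPH_CLOSE,np.ones((5,5)))
    n,l,st,ce=cv2.connectedComponentsWithStats(m)
    q=proj(s,[[*lead,.034]])[0]
    k=min([i for i in range(1,n) if st[i,4]>150],key=lambda i:np.hypot(*(ce[i]-q)))
    c=max(cv2.findContours((l==k).astype(np.uint8),cv2.RETR_EXTERNAL,cv2.CHAIN_APPROX_NONE)[0],key=cv2.contourArea)
    P=w(s,c.reshape(-1,2),.034).astype(np.float32)
    (cc,sz,_)=cv2.minAreaRect(P*1000); bx=cv2.boxPoints((cc,sz,_))/1000
    e=bx[1]-bx[0] if np.linalg.norm(bx[1]-bx[0])>np.linalg.norm(bx[2]-bx[1]) else bx[2]-bx[1]
    if e[1]<0: e=-e
    yaw=np.degrees(np.arctan2(e[1],e[0])); cc=np.array(cc)/1000
    d=np.array([np.cos(np.radians(yaw)),np.sin(np.radians(yaw))])
    # anchor on leading end (in case tail is hidden)
    le=max(sz)/2000; c2=cc+d*(le-.09)
    bc=w2b(c2); print("size mm",np.round(sz,1),"centre",np.round(c2,4),"yaw",round(yaw,1),"| bay xy",np.round(bc*1000,1),"ang",round(yaw-YB,1))
    th=np.radians(yaw-YB); nn=np.array([-np.sin(th),np.cos(th)])
    print("slack post",round(1000*((bc-[-.0948,.0026])@nn)-33,1),"tip",round(1000*(([0,.049]-bc)@nn)-23,1))
    if png:
        x0,y0=(np.clip(q-[90,65],0,[380,290])).astype(int)
        crop(s,x0,y0,x0+180,y0+130,4,png,[(rect(c2,yaw,-.09,.09,-.018,.018,.034),(0,255,0)),(rect(c2,yaw,-.09,.09,-.018,.018,0),(0,0,255))])
    return c2,yaw
E
python3 - <<'E'
from h import *
from plant import ctrl, snapshot
s=snapshot("scene"); rackpose(s,(.55,-.1),"pics/c7.png")
E
```

```text
size mm [174.9  32.9] centre [ 0.5466 -0.1097] yaw 66.3 | bay xy [-202.5   83.6] ang -25.7
slack post -6.7 tip 33.7
```

View pics/c7.png

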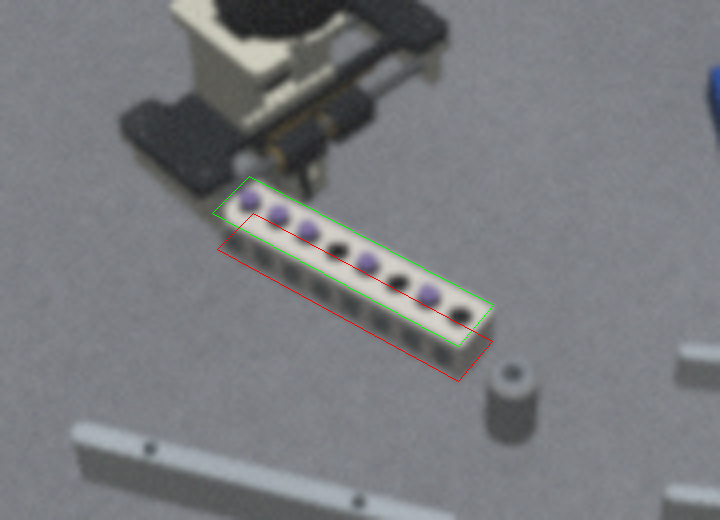

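```bash
python3 -m pendant '[[[0,0,-0.5,0,0,0,0],[0,0,-0.5,0,0,0,0],[0,0,-0.5,0,0,0,0],[0,0,-0.3,0,0,0,0],[0,0,0,0,0,0,0],[0,0,1,0,0,0,0],[0,0,1,0,0,0,0]]]'
python3 - <<'E'
from h import *
from plant import ctrl, snapshot
s=snapshot("scene"); rackpose(s,(.55,-.1),"pics/c8.png")
print(w2b(ctrl.get_obs()["tool_pos"][:2]))
E
```

```text
clock: 5.57
tool_pos: [0.4815, -0.1566, 0.0144]
orientation: [-90.0, -0.0, 54.2]
force: [0.3, 0.6, 0.1]
opening: 0.0004
size mm [175.7  32.9] centre [ 0.5537 -0.1148] yaw 75.2 | bay xy [-207.7   76.7] ang -16.8
slack post 5.2 tip 10.6
[-0.24601109  0.15273187]
```

View pics/c8.png

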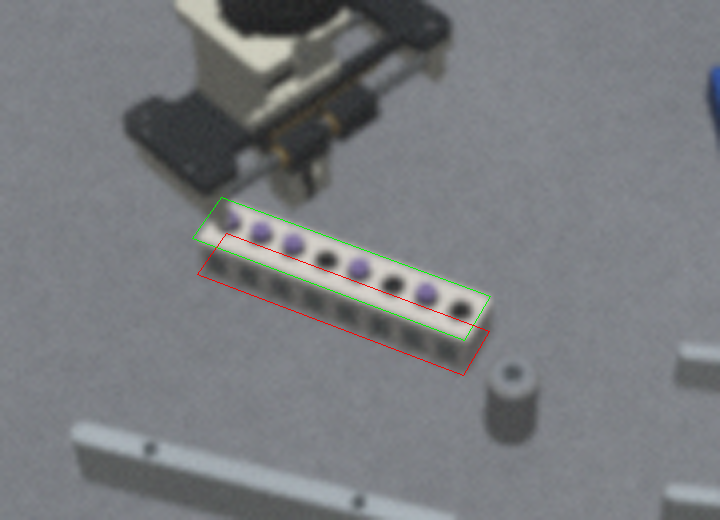

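```bash
python3 -m pendant '[[[-2.6,0,-0.6,0,0,0,0],[-2.5,0,-1.2,0,0,0,0],[0,0,0,0,-7,0,0],[0,0,0,0,-7,0,0],[0,0,0,0,-7,0,0],[0,0,-2,0,0,0,0],[0,0,-2,0,0,0,0],[0,0,-2,0,0,0,0],[0,0,0,0,0,0,0]]]'
python3 - <<'E'
from h import *
from plant import ctrl, snapshot
s=snapshot("scene"); c,y=rackpose(s,(.55,-.1),"pics/c9.png")
to(ctrl,(.5257,-.2207),.013,75.2)
E
```

```text
clock: 6.37
tool_pos: [0.5281, -0.2242, 0.015]
orientation: [-90.2, 0.0, 75.3]
force: [0.5, -0.1, 0.2]
opening: 0.0004
size mm [176.4  33.8] centre [ 0.5537 -0.1139] yaw 75.0 | bay xy [-206.9   76.7] ang -17.0
slack post 5.0 tip 11.1
tool shift cm x,y,z: [0.28 0.16 0.09] ry 0.05
```

View pics/c9.png

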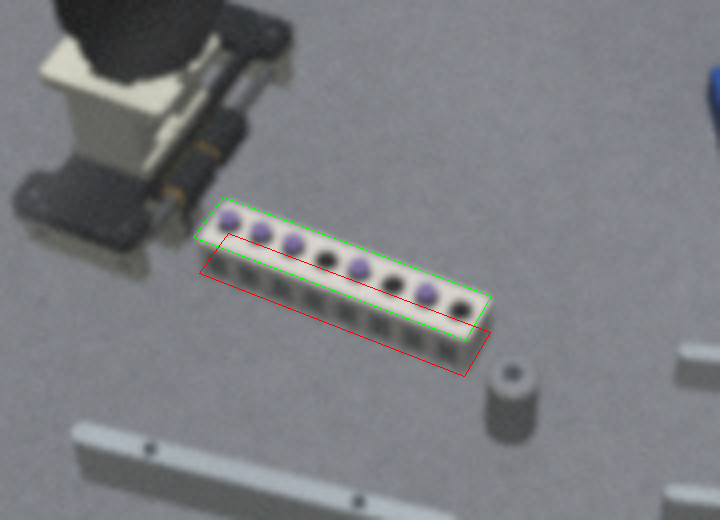

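```bash
python3 -m pendant '[[[0.8,0.1,0,0,0,0,0],[0.4,0.1,0.1,0,0,0,0],[0.4,0,0,0,0,0,0],[0.5,0,0.03,0,0,0,0],[0.5,0,0.03,0,0,0,0],[0.5,0,0.03,0,0,0,0],[0.5,0,0.03,0,0,0,0],[0.5,0,0.03,0,0,0,0],[0.5,0,0.03,0,0,0,0],[0.5,0,0.03,0,0,0,0],[0.3,0,0,0,0,0,0],[0,0,0,0,0,0,0]]]'
python3 - <<'E'
from h import *
from plant import ctrl, snapshot
s=snapshot("scene"); c,y=rackpose(s,(.56,-.07),"pics/c10.png")
to(ctrl,c,.013,y)
E
```

```text
clock: 7.42
tool_pos: [0.5359, -0.1702, 0.0126]
orientation: [-90.0, -0.0, 75.3]
force: [-0.1, 0.0, 0.4]
opening: 0.0008
size mm [175.9  33.8] centre [ 0.5633 -0.0731] yaw 75.2 | bay xy [-166.4   65.7] ang -16.8
slack post 6.6 tip 9.2
tool shift cm x,y,z: [10.11 -0.04 -0.17] ry 0.05
```

View pics/c10.png

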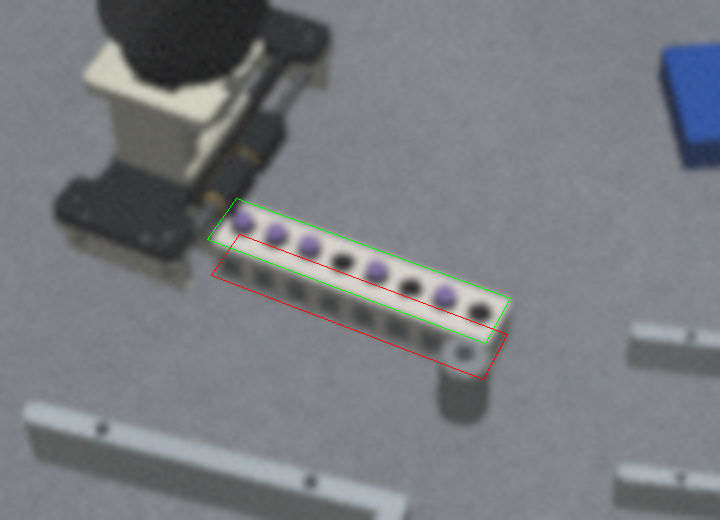

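```bash
python3 -m pendant '[[[0.4,0,0,0,0,0,0],[0.6,0,0,0,0,0,0],[0.7,0,0,0,0,0,0],[0.7,0,0,0,0,0,0],[0.7,0,0,0,0,0,0],[0.7,0,0,0,0,0,0],[0.7,0,0,0,0,0,0],[0.7,0,0,0,0,0,0],[0.7,0,0,0,0,0,0],[0.6,0,0,0,0,0,0],[0.3,0,0,0,0,0,0],[0,0,0,0,0,0,0]]]'
python3 - <<'E'
from h import *
from plant import ctrl, snapshot
s=snapshot("scene"); c,y=rackpose(s,(.58,-.0),"pics/c11.png")
to(ctrl,c,.013,y)
E
```

```text
clock: 8.47
tool_pos: [0.5533, -0.1043, 0.0125]
orientation: [-90.0, -0.0, 75.3]
force: [0.6, 0.8, 0.3]
opening: 0.0003
size mm [175.4  34.2] centre [ 0.5807 -0.0074] yaw 75.3 | bay xy [-101.4   45.9] ang -16.8
slack post 6.6 tip 9.2
tool shift cm x,y,z: [10.1  -0.05 -0.19] ry -0.03
```

View pics/c11.png

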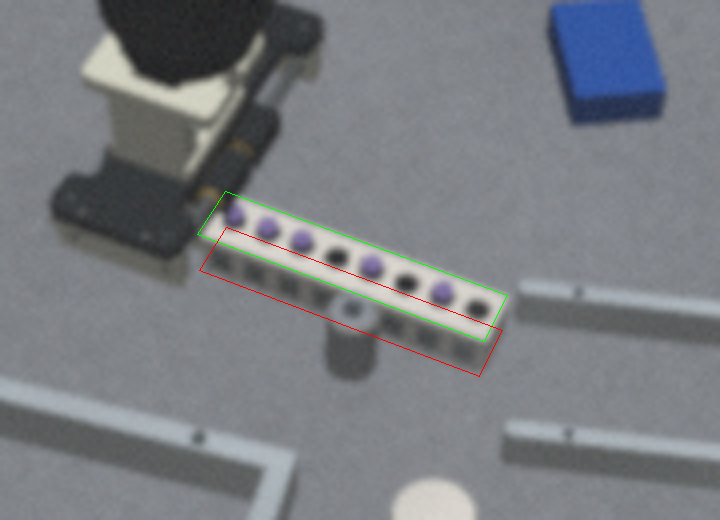

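```bash
python3 -m pendant '[[[0.4,0,0,0,0,0,0],[0.7,0,0.02,0,0,0,0],[0.8,0,0.02,0,0,0,0],[0.9,0,0.02,0,0,0,0],[0.9,0,0.02,0,0,0,0],[0.9,0,0.02,0,0,0,0],[0.9,0,0.02,0,0,0,0],[0.9,0,0,0,0,0,0],[0.8,0,0,0,0,0,0],[0.6,0,0,0,0,0,0],[0.3,0,0,0,0,0,0],[0,0,0,0,0,0,0]]]'
python3 - <<'E'
from h import *
from plant import ctrl, snapshot
s=snapshot("scene"); c,y=rackpose(s,(.60,.08),"pics/c12.png")
to(ctrl,c,.013,y)
E
```

```text
clock: 9.52
tool_pos: [0.5729, -0.0257, 0.0127]
orientation: [-90.0, -0.0, 75.3]
force: [0.4, -0.6, 0.6]
opening: 0.0003
size mm [174.2  34.5] centre [0.6001 0.0718] yaw 75.5 | bay xy [-22.9  23.7] ang -16.6
slack post 7.7 tip 7.8
tool shift cm x,y,z: [10.16 -0.03 -0.16] ry -0.23
```

View pics/c12.png

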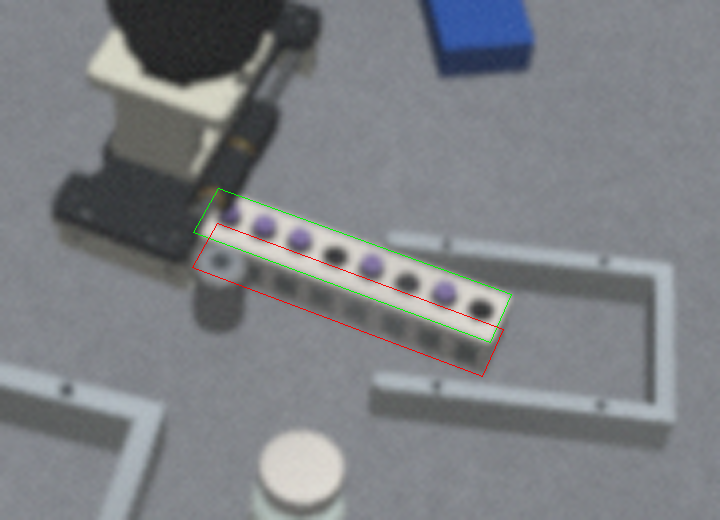

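```bash
python3 -m pendant '[[[0.4,0,0,0,0,0,0],[0.6,0,0,0,0,0,0],[0.7,0,0,0,0,0,0],[0.7,0,0,0,0,0,0],[0.7,0,0,0,0,0,0],[0.6,0,0,0,0,0,0],[0.4,0,0,0,0,0,0],[0,0,0,0,0,0,0]]]'
python3 - <<'E'
from h import *
from plant import ctrl, snapshot
s=snapshot("scene"); c,y=rackpose(s,(.61,.11),"pics/c13.png")
to(ctrl,c,.013,y)
print(1000*w2b(ctrl.get_obs()["tool_pos"][:2]))
E
```

```text
clock: 10.23
tool_pos: [0.5834, 0.0143, 0.0126]
orientation: [-90.0, -0.0, 75.3]
force: [0.6, 0.1, 0.2]
opening: 0.0002
size mm [169.   34.1] centre [0.6108 0.1114] yaw 75.4 | bay xy [16.3 11.6] ang -16.6
slack post 7.4 tip 8.2
tool shift cm x,y,z: [10.13 -0.04 -0.18] ry -0.16
[-80.13036434  42.58610799]
```

View pics/c13.png

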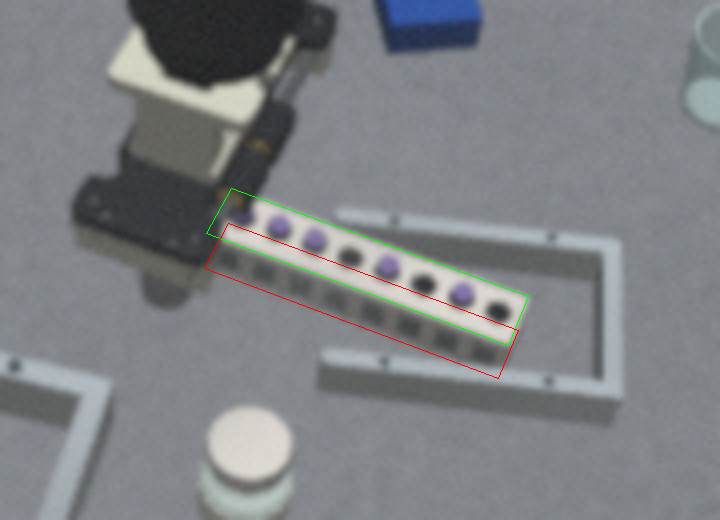

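```bash
python3 -m pendant '[[[-1.2,0,0,0,0,0,0],[0,0,2,0,0,0,0],[0,0,2.6,0,0,0,0],[0,0,0,0,-7,0,0],[1.9,0,0,0,0,0,0],[1.8,0,0.4,0,0,0,0],[0,0,-0.4,0,0,0,0],[0,0,0,0,0,0,0]]]'
python3 - <<'E'
from h import *
from plant import ctrl, snapshot
s=snapshot("scene"); c,y=rackpose(s,(.61,.11),"pics/c14.png")
to(ctrl,c,.013,y)
print(1000*w2b(ctrl.get_obs()["tool_pos"][:2]))
E
```

```text
clock: 10.95
tool_pos: [0.5409, 0.0502, 0.0128]
orientation: [-90.0, -0.0, 82.3]
force: [0.0, -1.3, -0.2]
opening: 0.0008
size mm [175.9  34. ] centre [0.6105 0.1112] yaw 75.2 | bay xy [16.  11.9] ang -16.8
slack post 8.0 tip 7.8
tool shift cm x,y,z: [ 7.04 -0.04 -6.1 ] ry 7.03
[-42.92456233  84.07541431]
```

View pics/c14.png

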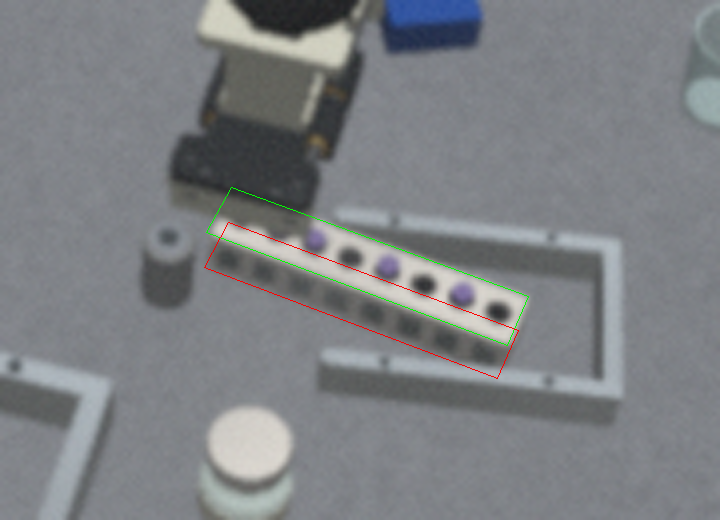

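```bash
python3 -m pendant '[[[0,0,-0.8,0,0,0,0],[0,0,-0.5,0,0,0,0],[0,0,-0.5,0,0,0,0],[0,0,-0.5,0,0,0,0],[0,0,-0.5,0,0,0,0],[0,0,-0.5,0,0,0,0],[0,0,-0.3,0,0,0,0],[0,0,0,0,0,0,0]]]'
python3 - <<'E'
from h import *
from plant import ctrl, snapshot
s=snapshot("scene"); c,y=rackpose(s,(.61,.11),"pics/c15.png")
to(ctrl,c,.013,y)
print(1000*w2b(ctrl.get_obs()["tool_pos"][:2]))
E
```

```text
clock: 11.67
tool_pos: [0.5768, 0.045, 0.0124]
orientation: [-90.0, -0.0, 82.2]
force: [-0.3, 0.1, -0.0]
opening: 0.0002
size mm [130.9  34.2] centre [0.6203 0.1137] yaw 84.9 | bay xy [18.2  2. ] ang -7.1
slack post -19.6 tip 21.4
tool shift cm x,y,z: [ 7.39 -0.05 -3.41] ry -2.69
[-48.79194277  48.17573287]
```

View pics/c15.png

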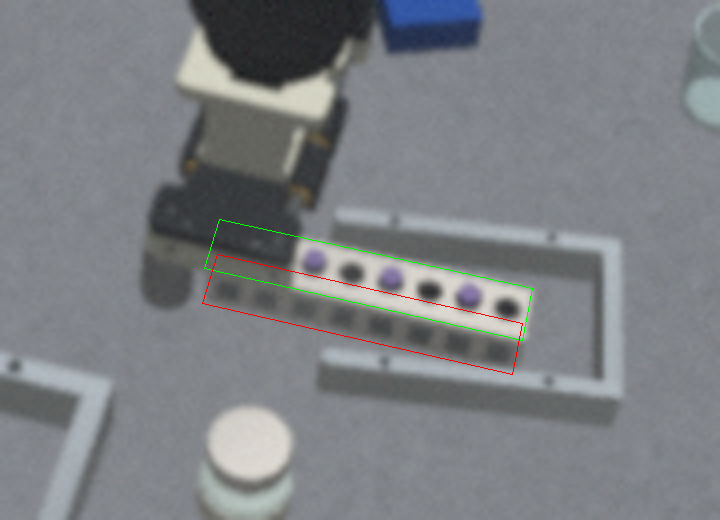

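```bash
python3 -m pendant '[[[0,0,-0.5,0,0,0,0],[0,0,-0.5,0,0,0,0],[0,0,-0.3,0,0,0,0],[0,0,0,0,0,0,0],[0,0,1,0,0,0,0],[0,0,2,0,0,0,0],[-2.5,0,0,0,-5,0,0],[-2.5,0,0,0,-5,0,0]]]'
python3 - <<'E'
from h import *
from plant import ctrl, snapshot
s=snapshot("scene"); c,y=rackpose(s,(.61,.11),"pics/c16.png")
to(ctrl,c,.013,y)
print(1000*w2b(ctrl.get_obs()["tool_pos"][:2]))
E
```

```text
clock: 12.38
tool_pos: [0.5531, -0.0017, 0.0127]
orientation: [-90.0, -0.0, 92.6]
force: [0.3, -0.7, -0.2]
opening: 0.0003
size mm [ 34.2 178.2] centre [0.6261 0.1151] yaw 90.6 | bay xy [19.4 -3.9] ang -1.5
slack post -36.5 tip 29.3
tool shift cm x,y,z: [11.66 -0.04 -7.97] ry 2.36
[-98.40138746  74.05684932]
```

View pics/c16.png

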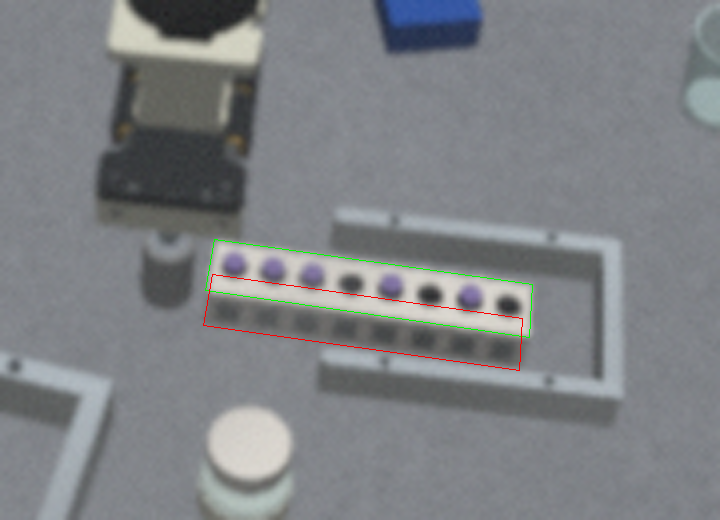

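```bash
python3 -m pendant '[[[2.1,0,0,0,0,0,0],[2.1,0,0,0,0,0,0],[0,0,-1.5,0,0,0,0],[0,0,-1.2,0,0,0,0],[0,0,-0.6,0,0,0,0],[0,0,-0.6,0,0,0,0],[0,0,-0.5,0,0,0,0],[0,0,0,0,0,0,0],[0,0,1,0,0,0,0],[0,-1,1.5,0,0,0,0],[0,-3,0,0,0,0,0],[0,-3.5,0,0,0,0,0]]]'
python3 - <<'E'
from h import *
from plant import ctrl, snapshot
s=snapshot("scene"); c,y=rackpose(s,(.61,.11),"pics/c17.png")
to(ctrl,c,.013,y)
print(1000*w2b(ctrl.get_obs()["tool_pos"][:2]))
E
```

```text
clock: 13.43
tool_pos: [0.5684, 0.0394, 0.0862]
orientation: [-89.7, 0.1, 92.2]
force: [0.7, -0.1, 0.5]
opening: 0.0007
size mm [ 34.  174.3] centre [0.6288 0.1123] yaw 93.5 | bay xy [16.5 -6.4] ang 1.5
slack post -45.0 tip 32.9
tool shift cm x,y,z: [ 6.94  8.19 -5.8 ] ry -1.24
[-53.18863807  51.24239155]
```

View pics/c17.png

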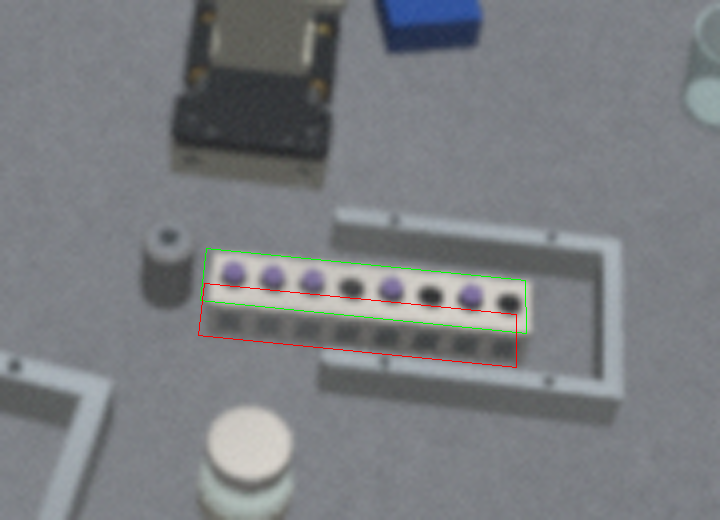

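```bash
python3 -m pendant '[[[-1.2,0,-3.1,0,0,0,0],[-1.2,0,-3.1,0,0,0,0],[-1.3,0,-3.1,0,0,0,0],[0,0,0,0,0,0,0],[0,2.5,0,0,0,0,0],[0,2.5,0,0,0,0,0],[0,1.3,0,0,0,0,0],[0,0.5,0,0,0,0,0],[0,0,0,0,0,0,0]]]'
python3 - <<'E'
from h import *
from plant import ctrl, snapshot
s=snapshot("scene"); c,y=rackpose(s,(.61,.11),"pics/c18.png")
print(1000*w2b(ctrl.get_obs()["tool_pos"][:2]))
s=snapshot("top"); crop(s,150,120,350,260,4,"pics/c19.png")
E
```

```text
clock: 14.23
tool_pos: [0.6648, 0.0067, 0.0181]
orientation: [-89.8, 0.0, 92.2]
force: [0.6, -0.4, 0.8]
opening: 0.0004
size mm [ 35.2 160. ] centre [0.6289 0.1146] yaw 93.8 | bay xy [18.8 -6.6] ang 1.8
slack post -45.7 tip 33.2
[-90.16318048 -39.63092041]
```

View pics/c18.png

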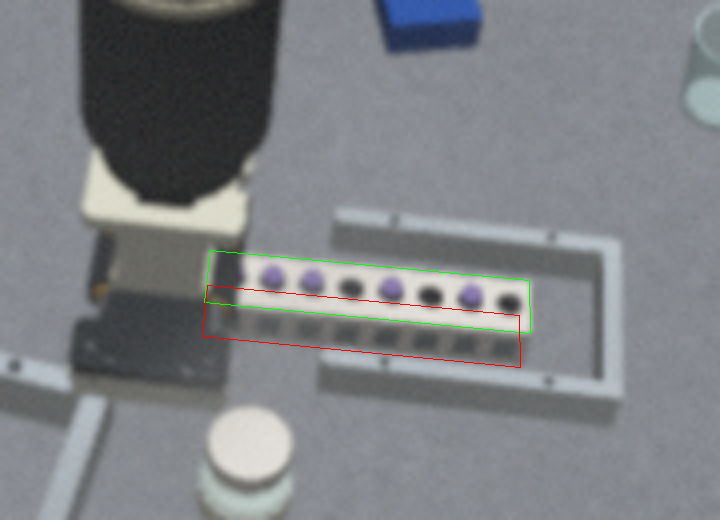

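View pics/c19.png

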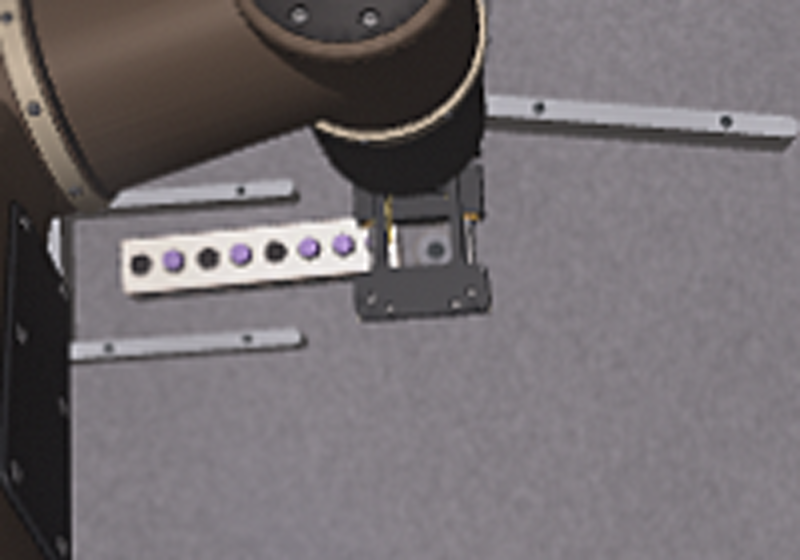

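```bash
python3 -m pendant '[[[0.4,0,0.2,0,0,0,0],[0.4,0,0,0,0,0,0],[0.4,0,0,0,0,0,0],[0.4,0,0,0,0,0,0],[0.4,0,0,0,0,0,0],[0.4,0,0,0,0,0,0],[0.4,0,0,0,0,0,0],[0.3,0,0,0,0,0,0],[0,0,0,0,0,0,0]]]'
python3 - <<'E'
from h import *
from plant import ctrl, snapshot
s=snapshot("scene"); c,y=rackpose(s,(.61,.12),"pics/c20.png")
print(1000*w2b(ctrl.get_obs()["tool_pos"][:2]))
E
```

```text
clock: 15.08
tool_pos: [0.6631, 0.0387, 0.0194]
orientation: [-90.0, -0.0, 92.3]
force: [0.1, 0.3, -0.5]
opening: 0.0002
size mm [ 34.7 147.1] centre [0.6239 0.1365] yaw 96.1 | bay xy [40.9 -2.4] ang 4.1
slack post -47.6 tip 31.1
[-58.43314934 -37.85879203]
```

View pics/c20.png

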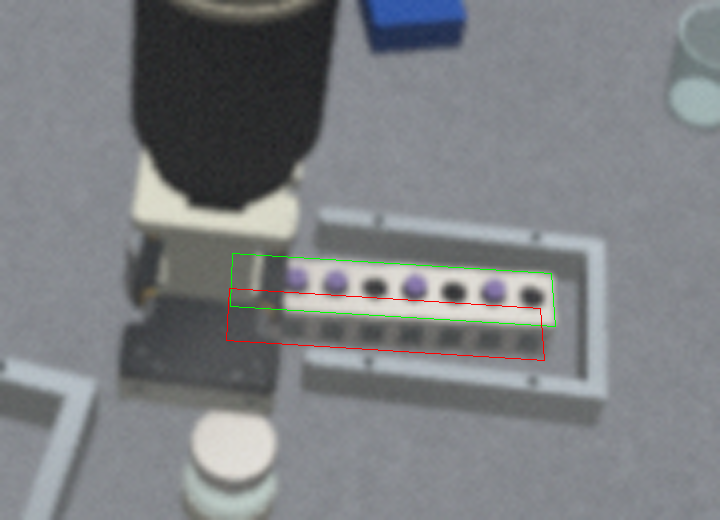

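```bash
python3 -m pendant '[[[-0.7,0,0,0,0,0,0],[0,0,1.1,0,0,0,0],[0,0,1.1,0,0,0,0],[0,0,1.1,0,0,0,0],[0.4,0,0,0,0,0,0],[0.4,0,0,0,0,0,0],[0.4,0,0,0,0,0,0],[0.4,0,0,0,0,0,0],[0.4,0,0,0,0,0,0],[0.2,0,0,0,0,0,0],[0,0,0,0,0,0,0]]]'
python3 - <<'E'
from h import *
from plant import ctrl, snapshot
s=snapshot("scene"); c,y=rackpose(s,(.61,.13),"pics/c21.png")
print(1000*w2b(ctrl.get_obs()["tool_pos"][:2]))
E
```

```text
clock: 16.05
tool_pos: [0.6298, 0.0522, 0.0195]
orientation: [-90.0, -0.0, 92.3]
force: [-0.0, -0.2, -0.2]
opening: 0.0007
size mm [ 57.6 161.3] centre [0.6166 0.1663] yaw 100.5 | bay xy [71.   3.9] ang 8.4
slack post -56.1 tip 32.1
[-43.65833809  -5.26456087]
```

View pics/c21.png

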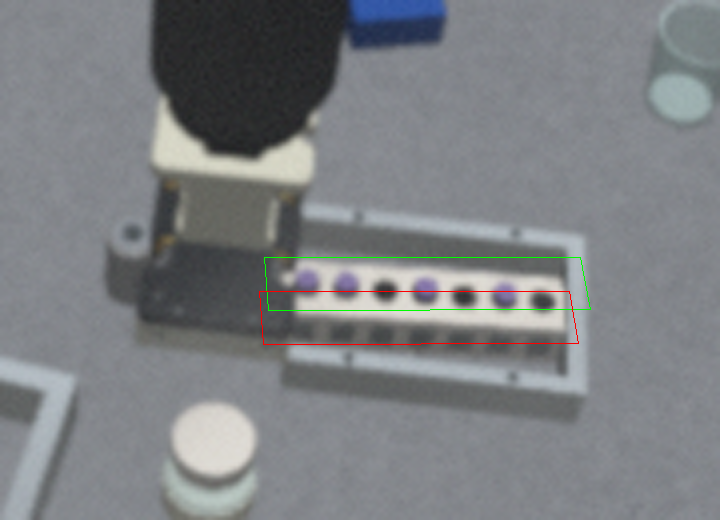

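```bash
python3 -m pendant '[[[0.1,0,0,0,0,0,0],[0.1,0,0,0,0,0,0],[0.1,0,0,0,0,0,0],[0,0,0,0,0,0,0]]]'
python3 -c "
from plant import *;from h import *
print(1000*w2b(ctrl.get_obs()['tool_pos'][:2]))"
```

```text
clock: 16.43
tool_pos: [0.629, 0.0538, 0.0195]
orientation: [-89.9, 0.1, 92.2]
force: [-0.2, -4.5, 0.9]
opening: 0.0002
[-41.98741554  -4.53332124]
```

```bash
python3 -m pendant '[[[0.1,0,0,0,0,0,0],[0,0,0,0,0,0,0],[-0.8,0,0,0,0,0,0],[-0.8,0,0,0,0,0,0],[0,0,0,0,0,0,0],[0,-2.5,0,0,0,0,0],[0,-3,0,0,0,0,0],[0,-3,0,0,0,0,0],[-4,0,0,0,0,0,0],[-4,0,0,0,0,0,0],[-4,0,0,0,0,0,0],[0,0,0,0,0,0,0]]]'
python3 - <<'E'
from h import *
from plant import ctrl, snapshot
s=snapshot("scene")
for thr in (175,190,200):
    c,y=rackpose(s,(.61,.15),f"pics/c22_{thr}.png",thr)
c=b2w((.06,-.003))
G=(0,255,0)
crop(s,260,190,440,310,4,"pics/c23.png",[(rect(c,YB,-.09,.09,-.018,.018,.034),G)])
s=snapshot("top"); crop(s,150,140,270,230,6,"pics/c24.png")
E
```

```text
clock: 17.43
tool_pos: [0.6344, -0.0856, 0.1048]
orientation: [-90.0, 0.0, 92.0]
force: [-0.1, 1.4, -0.6]
opening: 0.0004
size mm [ 34.4 178.8] centre [0.625  0.1566] yaw 95.1 | bay xy [60.9 -4.2] ang 3.1
slack post -48.1 tip 33.4
size mm [ 31.1 175.7] centre [0.626  0.1544] yaw 95.5 | bay xy [58.7 -5.2] ang 3.4
slack post -49.9 tip 34.6
size mm [ 28.8 135.4] centre [0.6258 0.152 ] yaw 95.3 | bay xy [56.3 -4.8] ang 3.2
slack post -48.9 tip 33.9
```

View pics/c23.png

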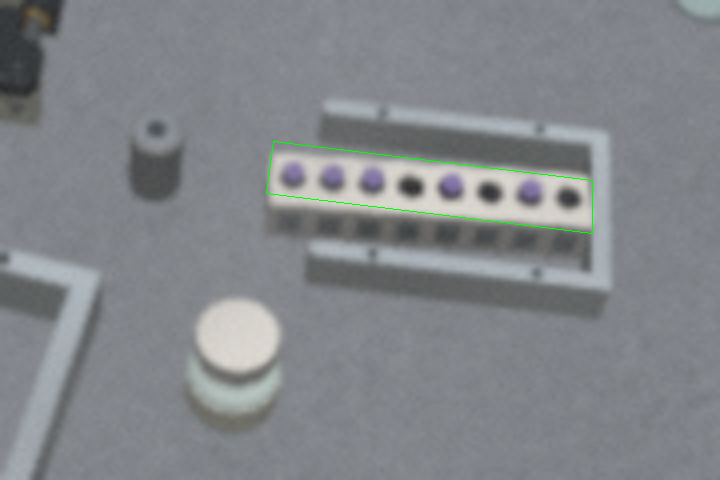

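View pics/c24.png

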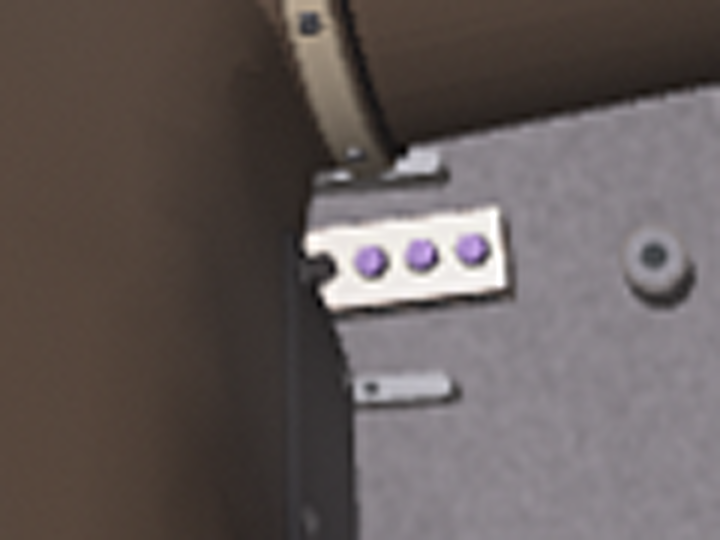

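Run:
```python
from h import *
from plant import ctrl, snapshot, silhouettes
s=snapshot("scene")
for t in ("jar","beaker","slidebox","calculator"): print(t,[d["bbox"] for d in silhouettes(s,t)][:1])
rackpose(s,(.61,.15))
print(ctrl.close_job())
```

```text
jar [[306.5, 262.5, 22.7, 37.6]]
beaker [[428.1, 164.0, 26.6, 36.2]]
slidebox [[345.5, 145.8, 32.5, 33.5]]
calculator [[107.7, 185.0, 46.6, 50.9]]
size mm [ 34.2 178.5] centre [0.6251 0.1564] yaw 95.1 | bay xy [60.8 -4.3] ang 3.1
slack post -48.2 tip 33.5
the job is handed in; nothing more can be done
None
```

The rack is in the smaller bay with its leading end against the end wall, and I handed the job in at about 17.5 s of the 67 s allowed.

**How it went:**
- I pushed the tail sideways to angle the rack, then pushed it slantwise between the post and the near wall tip. Next came a sideways push on the tail to straighten it.
- I straightened it too early. The tail was then only about 10 mm from the post, so the fingers could not get behind it. I turned it a little further, pushed its far-side corner past the post, then pushed the end square until the wrist read about 4.5 N against the end wall.
- Everything was pushed with the outside of the shut fingers; the rack was never gripped or lifted.

**Last checks, from the scene camera:**

| Check | Measured | Allowed |
|---|---|---|
| Rack centre along the bay | about 59–61 mm | 52–66 mm |
| Rack centre across the bay | about -4 to -5 mm | -32 to 32 mm |
| Angle to the bay | about 3° (0.055 rad), not perfectly straight | 0.10 rad |

- **Robot:** it had lifted and backed clear of everything before I handed in.
- **Bystanders:** the jar, beaker and slide box outlines match the start to within 2–3 pixels. The calculator's outline differs by up to about 5 pixels, but the arm never went near it, so I put that down to detector noise.
- **Disagreement:** one fit of the rack's pose, just before the final press, was wrong (8° and the wrong size) because it merged the rack with the bay wall. I discarded it, and later pictures gave a consistent 3.1–3.4°. The tightest brightness setting in the last fits found only part of the rack and put it at 56 mm, still inside the limits.

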